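# Set the rotary table to the red marker and clamp it

### The job

Set the small rotary indexing table for the next cut: push its ring lever round until the yellow pointer points at the middle of the red marker on the rim (not the blue one), then push the red clamp lever round to its stop to lock the setting. Only push the levers gently with the fingertips or the outside of the fingers, never grip them, and leave the loose things on the bench where they are.

Things in the scene. Friction and masses are not known exactly. Their poses are not given: they have to be found in the camera images.
- rotary_table: Grey round rotary table, bolted to the bench, 184 mm across, scale rim 30 mm high. Origin on its turning axis at bench height, z up. Its own -x side, with the ring lever, roughly faces the robot; its +x side carries the black scale ticks and the two markers; the clamp lever is at its +y side. On top turns a steel faceplate (136 mm across, top at 43 mm) with a wooden work block held by two toe clamps (highest point 77 mm, all within 45 mm of the axis).
- ring_lever (a joint): Angle of the turning ring, rad, -1.1 to 1.1, growing counterclockwise from above; 0 when the ring lever points along the table's -x and the pointer along its +x. Stays where it is left; takes about 2 to 3 N at the grip.
- ring_grip (a point): Point on the axis of the black upright grip at the end of the ring lever, 80 mm above the bench. The grip is 18 mm in diameter, stands 60 to 100 mm above the bench on a thinner 11 mm stem, and circles the table's axis at 100 mm radius; the steel lever bar under it (14 mm wide, 42 to 52 mm high) runs in towards the axis. Turns opposite to the pointer (lever and pointer are 180 degrees apart).
- pointer (a point): Point on the line of the yellow pointer, 81 mm from the axis, 32 mm high: the radius at which the marker middles lie. The pointer itself is a 5 mm wide bar on the faceplate that ends at 76 mm radius.
- red_marker: Red round button, 12 mm across, 6 mm high, top 40 mm above the bench, in a dark clip on the rim, 81 mm from the table's axis; fixed. Origin at the centre of its underside. The pointer is to be set to this one.
- blue_marker: Blue button of the same size in another clip on the other side of the scale; fixed. Not the one wanted.
- clamp_lever (a joint): Angle of the clamp lever, rad, 0 open to 1.2 at its stop (clamped); grows counterclockwise from above. It is within 0.25 rad of open at the start. Stays where it is left; takes about 2 N at the grip.
- clamp_grip (a point): Point on the axis of the black upright grip at the end of the red clamp lever, 80 mm above the bench. The grip is 16 mm in diameter, stands 42 to 87 mm above the bench and circles the clamp pivot at 60 mm radius; a red arm (42 to 51 mm high) joins it to the pivot. From open to stop it moves roughly along the table's -x, towards the robot.
- clamp_pivot (a point): Turning axis of the clamp lever, at 46 mm height, at x 30 mm, y 115 mm in the table's frame.
- tape_measure: Loose yellow tape measure with a black rim, 42x88x62 mm, standing on the bench. Leave alone.
- bearing: Loose ball bearing, 42 mm across, 12 mm high. Leave alone.
- gclamp: Loose blue screw clamp, 60x114x20 mm, lying on the bench. Leave alone.
- wax_tin: Loose red and silver round tin, 70 mm across, 25 mm high. Leave alone.

How it is judged:
By the outcome, as a careful person would: the job done as asked, in the order asked, and still so for the second after the job is handed in, with the robot touching nothing.
It also fails if it takes over 67 s, if anything falls off the work surface, if the arm or the gripper's body presses on something with over 40 N, if the wrist force passes 120 N, or if a joint passes its speed limit or range.

### The arm

A 6-joint arm with a two-finger parallel gripper is mounted at the origin on a cart in front of the work surface, level with it; the furniture and walls round the work are solid. World frame = base frame: x ahead of the robot, y to its left, z up, the work surface at z = 0. Lengths are in m, angles in rad, forces in N, time in s.
With the tool pointing down it reaches from about 0.15 to 0.775 m from the base axis. Payload 6.1 kg.
Tool frame: the origin (TCP) lies at the very end of the fingers, on their centre line; the grasp point (between the pads) lies 19 mm behind it; z points along the fingers, y is the direction in which the jaws open and shut (so a half turn about z gives the same grasp; the last joint's range is limited). The gripper opens to 85 mm and grips with 20 to 120 N. Pads are 22 mm wide; open, the fingers measure 114 mm over their backs; the gripper's body (76 mm by 85 mm) begins 54 mm behind the grasp point. The pads swing forward as they close: fully open they stand 13 mm farther back than shut.
Start: joints at [-1.316, 0.126, -0.04, 1.405, 0, 1.571], TCP at [0.132, -0.508, 0.231] pointing down, gripper open.
Joint ranges: [-2.72, 2.72], [-0.95, 1.95], [-1.27, 1.35], [-1.78, 2.02], [-1.46, 1.47], [-3.14, 3.14]. Speed limits (rad/s): [2.39, 2.39, 3.01, 3.14, 3.14, 3.14].

### API

Orientations are given as a unit quaternion [x, y, z, w].
In Python, from workcell import ctrl gives the robot as it stands.
- The arm moves only by the tool servo_tool, never from a script. Its argument "series" is a list that holds one entry, the list of rows, each a list of 7 numbers: the turn, a rotation vector about the tool's x, y, z in rad, then the shift along the tool's x, y, z in mm, then the finger opening in mm, from 0 to 85.4. A call has 1 to 20 rows; each row shifts and turns the commanded pose from where the row before left it, along the tool's axes as they then stand; what a row does not reach is not made up. A row lasts 1/8 s, in which the tool goes at most 62.5 mm and 10.7 degrees, less where a joint would pass 70% of its speed; a pose out of reach is approached as far as the arm can. A call with a gripper value outside its range is refused whole. The fingers move at their own pace and stop on an object; "squeeze" is the grip in N (left out, the last holds). Time passes only in rows, so rows that do not move let the fingers close. It gives the time, the measured TCP pose, the force and the opening at its end, in the units of the state.
- ctrl.state(): the state, without advancing time (a new reading comes with each control period).
- ctrl.capture(name): name is "side" or "top"; returns the picture (480x640x3 uint8, red, green, blue); there is no depth.
- ctrl.camera_info(name): a dict with "camera_matrix" (3x3 intrinsics, pixels), "origin" and "attitude" of the camera in the world. Camera axes: x right, y down, z forward; pixel columns grow to the right and rows downward; lengths in m; the calibration is good to about 2 mm. A picture is of the moment at which its call begins. camera_info takes no time and is no camera call.
- ctrl.close_job(): hands the job in, once; it reports no verdict.
The state is a dict: "t": time; "joint_pos": joint angles; "qd": joint speeds; "effort": joint torques, N m; "eef_pos": TCP position; "ee_rot": TCP orientation; "wrist_force": force on the tool from outside, world axes, zero at the start; "ft_torque": the same for the moment, N m; "opening": opening from 0.0 (shut) to 1.0 (fully open).
Only numpy, scipy, OpenCV 4.12 (cv2) and the standard library are available. Lean on these libraries where they do the work, as an engineer would, in place of code of your own. Each camera call takes 0.05 s, during which the arm holds its last target. There are 200 camera calls.

## Working session

There is one attempt and no reset: what is moved stays moved. The work goes in short steps, Python scripts to look and compute and a tool call to move; the robot and the scene stay as the last step left them, time stands still between calls to the robot, and variables do not carry over. Pictures are saved under pics/ and viewed, about 8 in all and at most 12, crops included, and the job is handed in when it is done.

Besides the shell and the picture viewer there is one more tool, called after "Emit:" as name([rows], argument=value, ...), one row to a line, values as JSON. servo_tool: Moves the arm, as the interface text tells. Its arguments: {"type":"object","properties":{"series":{"type":"array","items":{"type":"array","items":{"type":"array","items":{"type":"number"}}}},"squeeze":{"type":"number"}},"required":["series"]}

```bash
mkdir -p pics
cat > h.py <<'E'
import numpy as np,cv2
from workcell import ctrl
def info(n):
    i=ctrl.camera_info(n);return np.array(i["camera_matrix"]),np.array(i["origin"]),i["attitude"]
def R_(a):
    from scipy.spatial.transform import Rotation as R
    a=np.array(a,float);return a if a.shape==(3,3) else R.from_quat(a).as_matrix()
def ray(n,u,v,z):
    K,o,a=info(n);d=R_(a)@np.linalg.inv(K)@np.array([u,v,1.]);return o+d*(z-o[2])/d[2]
def proj(n,p):
    K,o,a=info(n);q=K@(R_(a).T@(np.array(p)-o));return q[:2]/q[2]
def snap(n,f):
    im=ctrl.capture(n);cv2.imwrite(f,im[:,:,::-1]);return im
E
python3 - <<'E'
from h import *
for n in("side","top"):
    print(n,ctrl.camera_info(n)); snap(n,f"pics/{n}0.png")
print(ctrl.state())
E
```

```text
side {'camera_matrix': array([[555.58878364,   0.        , 320.48808501],
       [  0.        , 555.58878364, 243.12453029],
       [  0.        ,   0.        ,   1.        ]]), 'origin': array([ 0.32895679, -0.96105147,  0.62507864]), 'attitude': array([ 0.88340243, -0.11128939,  0.04501114, -0.45297772])}
top {'camera_matrix': array([[434.9139504 ,   0.        , 311.83146015],
       [  0.        , 434.9139504 , 230.81144843],
       [  0.        ,   0.        ,   1.        ]]), 'origin': array([ 0.32489974, -0.24415791,  0.90436364]), 'attitude': array([-0.6996428 ,  0.70823701, -0.06411108,  0.0692102 ])}
{'t': 0.1, 'joint_pos': array([-1.31598172e+00,  1.26345123e-01, -4.05170538e-02,  1.40539440e+00,
       -4.56725054e-06,  1.57077085e+00]), 'qd': array([-0.00080848,  0.00075714,  0.00150578, -0.00140164, -0.00016724,
       -0.00016302]), 'effort': array([ 1.07181120e-03, -4.36908460e+01,  3.53603554e+01,  1.37505418e-02,
        5.03685874e-05,  6.94545477e-06]), 'eef_pos': array([ 0.13224041, -0.50769129,  0.23058839]), 'ee_rot': array([ 9.91892779e-01,  1.27075497e-01, -9.50278530e-05, -7.23919435e-04]), 'wrist_force': array([0.63569789, 0.86776281, 0.56000941]), 'ft_torque': array([ 0.00283237, -0.05686557, -0.00676961]), 'opening': 0.9993402434746697}
```

View pics/top0.png

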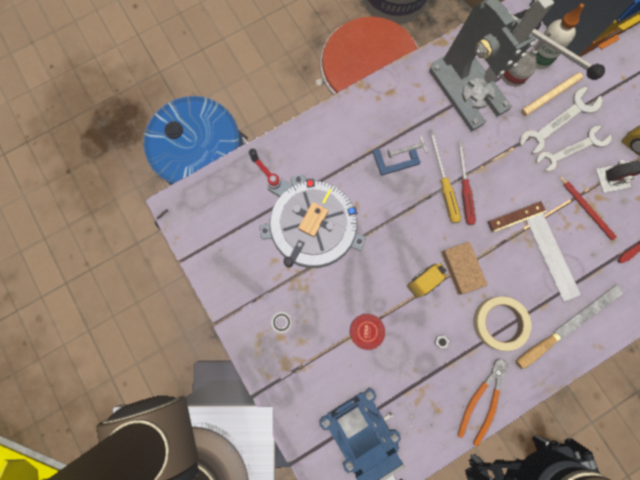

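View pics/side0.png

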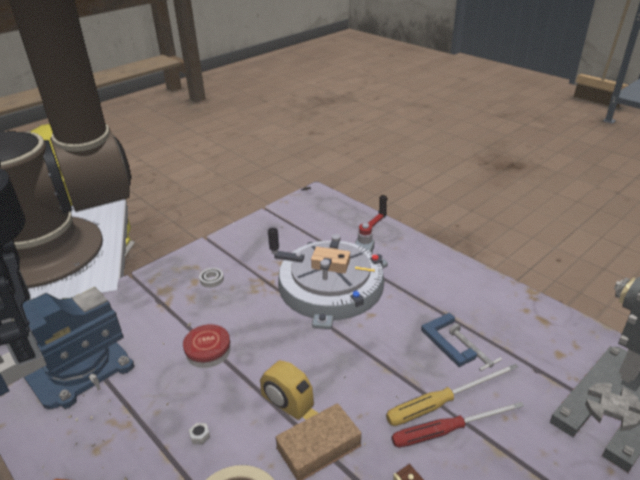

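Top view: table centre is near (314,222), red marker (310,184), blue (351,211), pointer tip (329,192), ring grip (290,261), clamp pivot (275,180) and clamp grip (255,154). The side view agrees.

```bash
cat > m.py <<'E'
from h import *
def cent(m,box,mina=4):
    x0,y0,x1,y1=box;s=np.zeros_like(m);s[y0:y1,x0:x1]=m[y0:y1,x0:x1]
    n,l,st,c=cv2.connectedComponentsWithStats(s.astype(np.uint8))
    return [(int(st[i,4]),np.round(c[i],2),st[i,:4].tolist()) for i in range(1,n) if st[i,4]>=mina]
def masks(im):
    h=cv2.cvtColor(im,cv2.COLOR_RGB2HSV).astype(int);H,S,V=h[...,0],h[...,1],h[...,2]
    return dict(red=((H<6)|(H>172))&(S>140)&(V>80),blue=(H>100)&(H<125)&(S>120)&(V>60),yel=(H>20)&(H<32)&(S>140)&(V>120),blk=(V<50))
E
python3 - <<'E'
from m import *
for n,b in(("top",(235,140,375,275)),("side",(255,185,400,335))):
    im=cv2.imread(f"pics/{n}0.png")[:,:,::-1].copy();M=masks(im)
    for k in M:
        for a in cent(M[k],b): print(n,k,a)
im=cv2.imread("pics/top0.png")[140:280,235:375];a=cv2.resize(im,(560,560),interpolation=cv2.INTER_CUBIC)
cv2.imwrite("pics/crop0.png",a)
E
```

```text
top red (70, array([263.1 , 167.93]), [256, 160, 15, 17])
top red (23, array([274.04, 181.83]), [269, 177, 9, 8])
top red (22, array([309.91, 182.91]), [308, 181, 5, 5])
top blue (20, array([236.3, 144.1]), [235, 142, 4, 6])
top blue (28, array([351.32, 210.5 ]), [349, 208, 6, 6])
top yel (13, array([325.38, 197.54]), [323, 193, 6, 9])
side red (53, array([374.28, 220.94]), [368, 215, 14, 16])
side red (10, array([362.4, 229.1]), [360, 227, 7, 4])
side red (16, array([375.  , 257.12]), [373, 256, 5, 4])
side blue (29, array([355.45, 293.69]), [353, 291, 6, 6])
side blk (31, array([382.03, 205.77]), [380, 199, 5, 13])
side blk (4, array([384.  , 199.25]), [383, 199, 3, 2])
side blk (4, array([383.75, 212.75]), [383, 212, 2, 3])
side blk (7, array([271.86, 236.29]), [270, 235, 5, 3])
side blk (6, array([275.5 , 240.67]), [275, 239, 2, 5])
```

View pics/crop0.png

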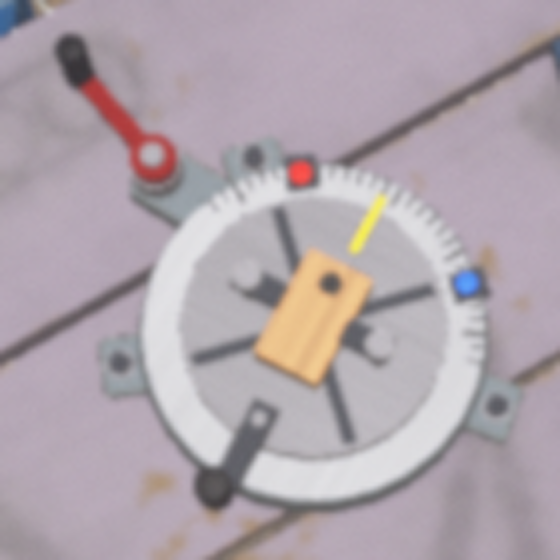

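```bash
cat > t.py <<'E'
from m import *
def rim(im):
    h=cv2.cvtColor(im,cv2.COLOR_RGB2HSV);w=((h[...,1]<28)&(h[...,2]>185)).astype(np.uint8)
    s=np.zeros_like(w);s[150:275,255:370]=w[150:275,255:370]
    cs,_=cv2.findContours(s,cv2.RETR_EXTERNAL,cv2.CHAIN_APPROX_NONE)
    P=np.vstack([c.reshape(-1,2) for c in cs if len(c)>8])
    P=np.array([ray("top",u,v,.03)[:2] for u,v in P])
    c=np.array(ray("top",314,222,.03)[:2])
    from scipy.optimize import least_squares
    r=None;P=P[abs(np.hypot(*(P-c).T)-.088)<.012]
    f=least_squares(lambda q:np.hypot(P[:,0]-q[0],P[:,1]-q[1])-q[2],[*c,.09],loss='soft_l1',f_scale=.001)
    return f.x,len(P)
if __name__=="__main__":
    im=cv2.imread("pics/top0.png")[:,:,::-1].copy()
    q,n=rim(im);c=q[:2];print("rim",q,n)
    ang=lambda p:np.degrees(np.arctan2(*(p[:2]-c)[::-1]))
    for nm,u,v,z in(("red",309.91,182.91,.04),("blue",351.32,210.5,.04),("pivot",235+155/4,140+155/4,.055),("cgrip",235+70/4,140+46/4,.087),("rgrip",235+215/4,140+487/4,.1),("ptip",235+382/4,140+198/4,.046),("pin",235+353/4,140+250/4,.046)):
        p=ray("top",u,v,z);print(nm,p.round(4),"r",np.hypot(*(p[:2]-c)).round(4),"ang",ang(p).round(2))
    for nm,u,v,z in(("red",375,257.1,.039),("blue",355.45,293.7,.039),("cgrip",382.5,197,.087),("rgrip",272,230,.1)):
        p=ray("side",u,v,z);print("side",nm,p.round(4),"r",np.hypot(*(p[:2]-c)).round(4),"ang",ang(p).round(2))
E
python3 t.py
```

```text
rim [ 0.51044054 -0.24081483  0.0864474 ] 264
red [ 0.591 -0.236  0.04 ] r 0.0807 ang 3.4
blue [ 0.5313 -0.3199  0.04  ] r 0.0818 ang -75.25
pivot [ 0.5962 -0.1626  0.055 ] r 0.116 ang 42.36
cgrip [ 0.6429 -0.1232  0.087 ] r 0.1772 ang 41.59
rgrip [ 0.4207 -0.1957  0.1   ] r 0.1005 ang 153.29
ptip [ 0.5745 -0.2781  0.046 ] r 0.0741 ang -30.17
pin [ 0.5473 -0.2628  0.046 ] r 0.0429 ang -30.79
side red [ 0.5909 -0.2354  0.039 ] r 0.0806 ang 3.82
side blue [ 0.5306 -0.3188  0.039 ] r 0.0806 ang -75.53
side cgrip [ 0.6407 -0.1233  0.087 ] r 0.1755 ang 42.06
side rgrip [ 0.4213 -0.1943  0.1   ] r 0.1005 ang 152.47
```

Emit:
servo_tool([
  [[0, 0, 0.12, 0, 0, 0, 0], [0, 0, 0.12, 0, 0, 0, 0], [0, 0, 0.12, 0, 0, 0, 0], [0, 0, 0.12, 0, 0, 0, 0], [0, 0, 0, 14, -27, 0, 0], [0, 0, 0, 14, -27, 0, 0], [0, 0, 0, 14, -27, 0, 0], [0, 0, 0, 14, -27, 0, 0], [0, 0, 0, 14, -27, 0, 0], [0, 0, 0, 14, -27, 0, 0], [0, 0, 0, 14, -27, 0, 0], [0, 0, 0, 14, -27, 0, 0], [0, 0, 0, 14, -27, 0, 0], [0, 0, 0, 14, -27, 0, 0], [0, 0, 0, 14, -27, 0, 0], [0, 0, 0, 14, -27, 0, 0], [0, 0, 0, 14, -27, 0, 0], [0, 0, 0, 14, -27, 0, 0], [0, 0, 0, 14, -27, 0, 0], [0, 0, 0, 0, 0, 0, 0]],
])

```text
t: 2.6
eef_pos: [0.4281, -0.159, 0.2308]
ee_rot: [0.994, -0.111, -0.0, -0.0]
wrist_force: [-0.3, -0.7, -0.3]
opening: 0.001
```

Emit:
servo_tool([
  [[0, 0, 0, 0, -3, 18, 0], [0, 0, 0, 0, 0, 25, 0], [0, 0, 0, 0, 0, 25, 0], [0, 0, 0, 0, 0, 25, 0], [0, 0, 0, 0, 0, 25, 0], [0, 0, 0, 0, 0, 20, 0], [0, 0, 0, 0, 0, 15, 0], [0, 0, 0, 0, 0, 8, 0], [0, 0, 0, 0, 0, 0, 0], [0, 0, 0, 0, 0, 0, 0]],
])

```text
t: 3.85
eef_pos: [0.4285, -0.1574, 0.0709]
ee_rot: [0.994, -0.112, 0.0, 0.0]
wrist_force: [-0.3, 0.3, 0.5]
opening: 0.002
```

Run:
```python
from t import *
snap("top","pics/top1.png");snap("side","pics/side1.png")
a=cv2.imread("pics/top1.png")[130:290,220:380];b=cv2.imread("pics/side1.png")[160:320,240:400]
cv2.imwrite("pics/c1.png",cv2.resize(np.hstack([a,b]),(800,400),interpolation=cv2.INTER_CUBIC))
s=ctrl.state();print(s["eef_pos"],s["wrist_force"],s["t"])
```

```text
[ 0.42862468 -0.15739018  0.07098941] [ 0.6464195  -0.70560312 -0.1464939 ] 3.95
```

View pics/c1.png

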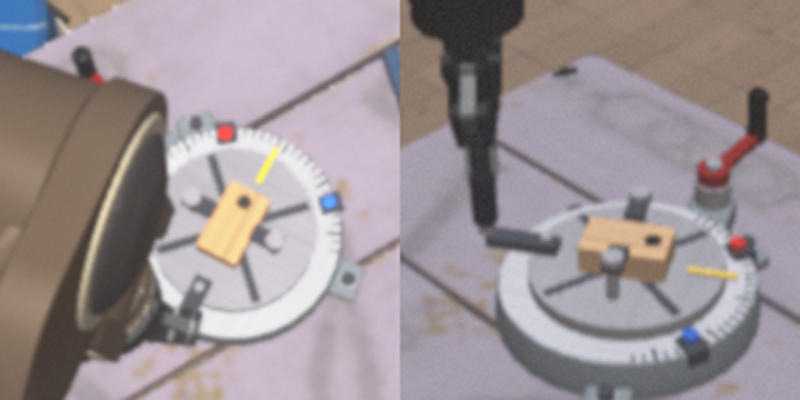

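Emit:
servo_tool([
  [[0, 0, 0, 0.7, 4, 2, 0], [0, 0, 0, 0.7, 4, 2, 0], [0, 0, 0, 0.7, 3.8, 1, 0], [0, 0, 0, -0.6, 2.3, 0, 0], [0, 0, 0, -0.6, 2.2, 0, 0], [0, 0, 0, -0.5, 2.2, 0, 0], [0, 0, 0, -0.5, 2.9, 0, 0], [0, 0, 0, -0.5, 2.9, 0, 0], [0, 0, 0, -0.5, 2.9, 0, 0], [0, 0, 0, -0.2, 2.9, 0, 0], [0, 0, 0, -0.3, 2.9, 0, 0], [0, 0, 0, -0.2, 2.9, 0, 0], [0, 0, 0, 0, 2.9, 0, 0], [0, 0, 0, 0, 2.9, 0, 0], [0, 0, 0, 0, 2.9, 0, 0], [0, 0, 0, 0.3, 2.9, 0, 0], [0, 0, 0, 0.3, 2.9, 0, 0], [0, 0, 0, 0.3, 2.9, 0, 0], [0, 0, 0, 0, 0, 0, 0]],
])

```text
t: 6.32
eef_pos: [0.4156, -0.2096, 0.0654]
ee_rot: [0.994, -0.113, 0.0, 0.0]
wrist_force: [0.2, 0.8, -0.6]
opening: -0.002
```

```bash
cat > p.py <<'E'
import sys
from t import *
c=np.array([.51044,-.24081])
def ptr(im):
    # yellow pointer near the faceplate rim: blob by colour, ray to plate top
    h=cv2.cvtColor(im,cv2.COLOR_RGB2HSV).astype(int);m=(h[...,0]>22)&(h[...,0]<34)&(h[...,1]>90)&(h[...,2]>120)
    out=[]
    for v,u in np.argwhere(m):
        if 290<u<360 and 170<v<220:
            p=ray("top",u,v,.046)[:2]-c
            if .045<np.hypot(*p)<.078: out.append([*p,h[v,u,1]])
    o=np.array(out)
    w=o[:,2:3]; mu=(o[:,:2]*w).sum(0)/w.sum();ev=np.linalg.svd((o[:,:2]-mu)*np.sqrt(w))[2][0];ev*=np.sign(ev@mu)
    d=lambda q:np.degrees(np.arctan2(q[1],q[0])).round(2)
    return "pointer n",len(o),"r",np.hypot(*mu).round(4),"ang",d(mu),"line dir",d(ev)
if __name__=="__main__":
    f=sys.argv[1];ims=[ctrl.capture("top") for _ in range(2)]
    for im in ims:print(*ptr(im))
    im=np.mean(ims,axis=0).astype(np.uint8);cv2.imwrite(f,im[:,:,::-1])
    s=ctrl.state();print(s["eef_pos"],s["wrist_force"],s["t"])
E
python3 -c "
from p import *
print(*ptr(cv2.imread('pics/top0.png')[:,:,::-1].copy()))"
python3 p.py pics/top2.png
```

```text
pointer n 35 r 0.0586 ang -29.39 line dir -28.81Traceback (most recent call last):
  File "p.py", line 18, in <module>
    for im in ims:print(*ptr(im))
                         ~~~^^^^
  File "p.py", line 13, in ptr
    w=o[:,2:3]; mu=(o[:,:2]*w).sum(0)/w.sum();ev=np.linalg.svd((o[:,:2]-mu)*np.sqrt(w))[2][0];ev*=np.sign(ev@mu)
      ~^^^^^^^
IndexError: too many indices for array: array is 1-dimensional, but 2 were indexed
```

Run:
```python
from t import *
snap("top","pics/top2.png");snap("side","pics/side2.png")
a=cv2.imread("pics/top2.png")[130:290,220:380];b=cv2.imread("pics/side2.png")[160:320,240:400]
cv2.imwrite("pics/c2.png",cv2.resize(np.hstack([a,b]),(800,400),interpolation=cv2.INTER_CUBIC))
```

```text
(no output)
```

View pics/c2.png

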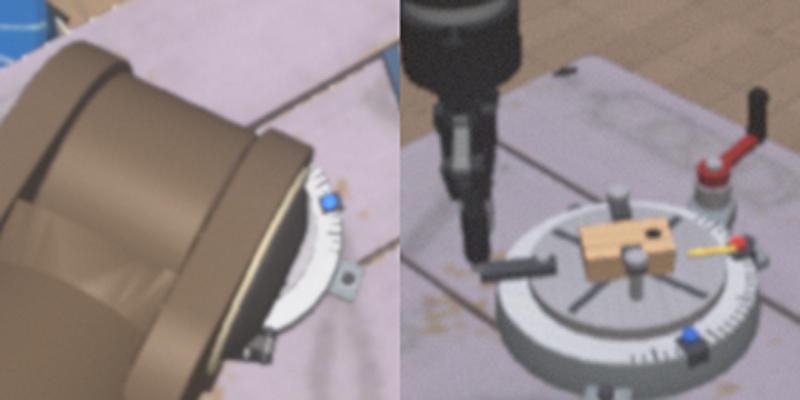

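Top view is occluded by the arm; the side view shows the pointer at about (355,261)-(374,258), already close to the red marker. I'll measure it in the side view.

```bash
cat > p.py <<'E'
import sys
from t import *
c=np.array([.51044,-.24081])
d=lambda q:np.degrees(np.arctan2(q[1],q[0])).round(2)
def ptr(im,n,z=.046):
    h=cv2.cvtColor(im,cv2.COLOR_RGB2HSV).astype(int);m=(h[...,0]>20)&(h[...,0]<34)&(h[...,1]>120)&(h[...,2]>120)
    out=[]
    for v,u in np.argwhere(m):
        p=ray(n,u,v,z)[:2]-c
        if .047<np.hypot(*p)<.078 and -50<d(p)<30: out.append([*p,h[v,u,1]])
    if len(out)<5:return (n,"hidden")
    o=np.array(out);w=o[:,2:3]-90.;mu=(o[:,:2]*w).sum(0)/w.sum();ev=np.linalg.svd((o[:,:2]-mu)*np.sqrt(w))[2][0];ev*=np.sign(ev@mu)
    return n,"n",len(o),"r",np.hypot(*mu).round(4),"ang",d(mu),"line dir",d(ev)
def red(im,n):
    M=masks(im)["red"];o=np.array([ray(n,u,v,.039)[:2]-c for v,u in np.argwhere(M)])
    r=np.hypot(*o.T);o=o[(abs(r-.081)<.012)&(abs(np.degrees(np.arctan2(o[:,1],o[:,0])))<15)]
    if len(o)<4:return n,"red hidden"
    mu=o.mean(0);return n,"red n",len(o),"r",np.hypot(*mu).round(4),"ang",d(mu)
rd=lambda f:cv2.imread(f)[:,:,::-1].copy()
def rep():
    for n in("side","top"):
        im=np.mean([ctrl.capture(n) for _ in range(3)],axis=0).astype(np.uint8);print(*ptr(im,n));print(*red(im,n))
    s=ctrl.state();print(s["eef_pos"],s["wrist_force"],s["t"])
E
python3 - <<'E'
from p import *
for f,n in(("side0","side"),("top0","top"),("side1","side"),("top1","top"),("side2","side")):
    im=rd(f"pics/{f}.png");print(f,*ptr(im,n));print(*red(im,n))
E
```

```text
side0 side n 14 r 0.0591 ang -30.31 line dir -29.63
side red n 16 r 0.0806 ang 3.78Traceback (most recent call last):
  File "<stdin>", line 3, in <module>
  File "p.py", line 9, in ptr
    p=ray(n,u,v,z)[:2]-c
      ~~~^^^^^^^^^
  File "h.py", line 9, in ray
    K,o,a=info(n);d=R_(a)@np.linalg.inv(K)@np.array([u,v,1.]);return o+d*(z-o[2])/d[2]
          ~~~~^^^
  File "h.py", line 4, in info
    i=ctrl.camera_info(n);return np.array(i["camera_matrix"]),np.array(i["origin"]),i["attitude"]
ValueError: time passes only in moves, steps and waits
```

```bash
sed -i 's/^def info/import functools\n@functools.lru_cache(None)\ndef info/' h.py
python3 - <<'E'
from p import *
for f,n in(("side0","side"),("top0","top"),("side1","side"),("top1","top"),("side2","side")):
    im=rd(f"pics/{f}.png");print(f,*ptr(im,n));print(*red(im,n))
E
```

```text
side0 side n 14 r 0.0591 ang -30.31 line dir -29.63
side red n 16 r 0.0806 ang 3.78
top0 top n 23 r 0.0585 ang -29.25 line dir -29.41
top red n 22 r 0.081 ang 3.39
side1 side n 12 r 0.0584 ang -30.23 line dir -29.48
side red n 16 r 0.0807 ang 3.75
top1 top n 19 r 0.0582 ang -29.44 line dir -29.26
top red n 22 r 0.081 ang 3.39
side2 side n 8 r 0.066 ang -6.27 line dir -8.71
side red n 12 r 0.0816 ang 4.15
```

Emit:
servo_tool([
  [[0, 0, 0, 0.5, 2.6, 0, 0], [0, 0, 0, 0.5, 2.6, 0, 0], [0, 0, 0, 0.5, 2.6, 0, 0], [0, 0, 0, 0.5, 2.6, 0, 0], [0, 0, 0, 0.5, 2.5, 0, 0], [0, 0, 0, 0, 0, 0, 0], [0, 0, 0, 0, 0, 0, 0], [0, 0, 0, 0, -6, 0, 0], [0, 0, 0, 0, -14, 0, 0], [0, 0, 0, 0, -20, 0, 0], [0, 0, 0, 0, -20, 0, 0], [0, 0, 0, 0, -10, 0, 0], [0, 0, 0, 0, 0, 0, 0]],
])

```text
t: 8.15
eef_pos: [0.4307, -0.1532, 0.0653]
ee_rot: [0.994, -0.112, 0.0, 0.0]
wrist_force: [0.6, -0.6, -0.4]
opening: 0.001
```

```bash
python3 -c "
from p import *
rep()"
```

```text
side n 7 r 0.0605 ang 1.38 line dir 1.56
side red n 15 r 0.0807 ang 3.3
top n 27 r 0.0633 ang 1.98 line dir 2.97
top red n 16 r 0.0823 ang 3.65
[ 0.4304607  -0.15431681  0.06528382] [-0.4608864   0.15134635  0.27671347] 8.45
```

Run:
```python
from p import *
im=np.mean([ctrl.capture("top") for _ in range(8)],axis=0).astype(np.uint8);cv2.imwrite("pics/top3.png",im[:,:,::-1])
print(*ptr(im,"top"));print(*red(im,"top"))
a=cv2.resize(im[170:230,285:345],(600,600),interpolation=cv2.INTER_CUBIC)
cv2.imwrite("pics/c3.png",a[:,:,::-1])
print(proj("top",[*c,.046]),proj("top",[*(c+.081*np.array([np.cos(np.radians(3.5)),np.sin(np.radians(3.5))])),.04]))
```

```text
top n 26 r 0.0632 ang 2.01 line dir 3.02
top red n 16 r 0.0823 ang 3.65
[312.66332548 220.35477839] [309.82943508 182.76258613]
```

View pics/c3.png

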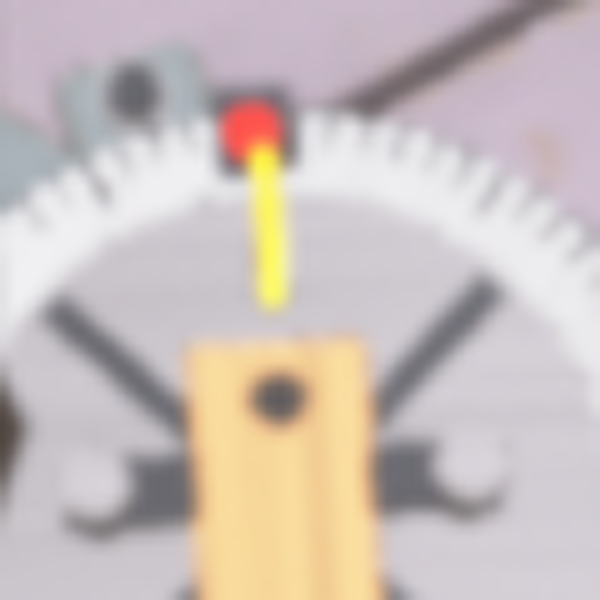

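Pointer line extends to about (260,128) in the crop, against the red centre at (252,130). It is about 1.3° short, so I'll push another 2.4 mm.

Emit:
servo_tool([
  [[0, 0, 0, 0, 20, 0, 0], [0, 0, 0, 0, 20, 0, 0], [0, 0, 0, 0, 15, 0, 0], [0, 0, 0, 0, 8, 0, 0], [0, 0, 0, 0.2, 4, 0, 0], [0, 0, 0, 0.1, 3, 0, 0], [0, 0, 0, 0.2, 1.2, 0, 0], [0, 0, 0, 0.2, 1.2, 0, 0], [0, 0, 0, 0, 0, 0, 0], [0, 0, 0, 0, 0, 0, 0], [0, 0, 0, 0, -6, 0, 0], [0, 0, 0, 0, -14, 0, 0], [0, 0, 0, 0, -20, 0, 0], [0, 0, 0, 0, -20, 0, 0], [0, 0, 0, 0, -14, 0, 0], [0, 0, 0, 0, 0, 0, 0]],
])

```text
t: 10.85
eef_pos: [0.4318, -0.1516, 0.0654]
ee_rot: [0.994, -0.111, 0.0, 0.0]
wrist_force: [-0.2, -0.5, 0.4]
opening: -0.001
```

Run:
```python
from p import *
rep()
im=np.mean([ctrl.capture("top") for _ in range(6)],axis=0).astype(np.uint8);cv2.imwrite("pics/top4.png",im[:,:,::-1])
a=cv2.resize(im[170:230,285:345],(600,600),interpolation=cv2.INTER_CUBIC)
cv2.imwrite("pics/c4.png",a[:,:,::-1])
```

```text
side n 10 r 0.0633 ang 2.27 line dir 2.54
side red n 17 r 0.0804 ang 3.59
top n 24 r 0.063 ang 2.78 line dir 4.46
top red n 15 r 0.0825 ang 3.57
[ 0.43151525 -0.15294702  0.06529445] [-0.54219046 -0.41063248  0.45230861] 11.15
```

View pics/c4.png

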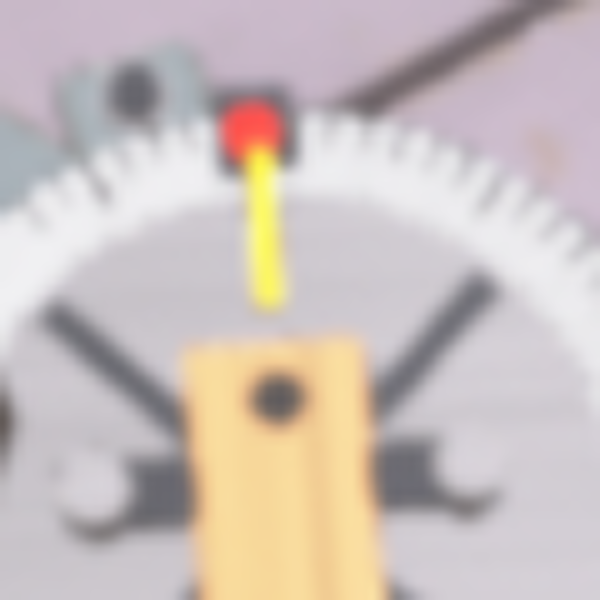

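Emit:
servo_tool([
  [[0, 0, 0, 0, 20, 0, 0], [0, 0, 0, 0, 20, 0, 0], [0, 0, 0, 0, 15, 0, 0], [0, 0, 0, 0, 10, 0, 0], [0, 0, 0, 0, 5, 0, 0], [0, 0, 0, 0.1, 4, 0, 0], [0, 0, 0, 0.2, 0.8, 0, 0], [0, 0, 0, 0.2, 0.8, 0, 0], [0, 0, 0, 0, 0, 0, 0], [0, 0, 0, 0, 0, 0, 0], [0, 0, 0, 0, -6, 0, 0], [0, 0, 0, 0, -14, 0, 0], [0, 0, 0, 0, -20, 0, 0], [0, 0, 0, 0, -20, 0, 0], [0, 0, 0, 0, -20, 0, 0], [0, 0, 0, 0, 0, 0, 0]],
])

```text
t: 13.45
eef_pos: [0.4333, -0.1469, 0.0654]
ee_rot: [0.994, -0.111, 0.0, 0.0]
wrist_force: [0.4, -1.0, -0.6]
opening: -0.003
```

```bash
cat > q.py <<'E'
from p import *
rep()
im=np.mean([ctrl.capture("top") for _ in range(6)],axis=0).astype(np.uint8);cv2.imwrite("pics/top5.png",im[:,:,::-1])
# row-wise centre of pointer in upsampled image, extrapolated to red centre
for f in("top3","top4","top5"):
    im=rd(f"pics/{f}.png");a=cv2.resize(im[170:230,285:345],(600,600),interpolation=cv2.INTER_CUBIC)
    h=cv2.cvtColor(a,cv2.COLOR_RGB2HSV).astype(int)
    y=(h[...,0]>24)&(h[...,0]<34)&(h[...,1]>90);y[:170]=0;y[300:]=0;r=((h[...,0]<6)|(h[...,0]>172))&(h[...,1]>130);r[:90]=0;r[200:]=0
    R=np.argwhere(r)[:,::-1].mean(0);P=np.argwhere(y);k=np.polyfit(P[:,0],P[:,1],1)
    print(f,"red",R.round(1),"pointer at red row",np.polyval(k,R[1]).round(1),"mid",P.mean(0)[::-1].round(1))
E
python3 q.py
```

```text
side n 7 r 0.0584 ang 3.45 line dir 5.6
side red n 18 r 0.0801 ang 3.68
top n 27 r 0.0632 ang 3.86 line dir 3.99
top red n 16 r 0.0823 ang 3.38
[ 0.43298922 -0.14870884  0.06528736] [ 0.2447171  -0.54028581  0.54344499] 13.75
top3 red [249.2 126.5] pointer at red row 263.0 mid [268.7 234.4]
top4 red [250.3 126.2] pointer at red row 255.7 mid [264.3 236. ]
top5 red [251.4 125.2] pointer at red row 250.6 mid [259.5 234. ]
```

Pointer and red now coincide within about 0.2 mm. Next is the clamp lever: the finger's flat side goes beyond the grip and pushes toward the robot.

Emit:
servo_tool([
  [[0, 0, 0, 0, 0, -15, 0], [0, 0, 0, 0, 0, -25, 0], [0, 0, 0, 0, 0, -30, 0], [0, 0, 0, 0, 0, -30, 0], [0, 0, 0, 0, 0, -20, 0], [0, 0, 0, 23, -7.1, 0, 0], [0, 0, 0, 23, -7.1, 0, 0], [0, 0, 0, 23, -7.1, 0, 0], [0, 0, 0, 23, -7.1, 0, 0], [0, 0, 0, 23, -7.1, 0, 0], [0, 0, 0, 23, -7.1, 0, 0], [0, 0, 0, 23, -7.1, 0, 0], [0, 0, 0, 23, -7.1, 0, 0], [0, 0, 0, 23, -7.1, 0, 0], [0, 0, 0, 21, -7.1, 0, 0], [0, 0, 0, 0, 0, 0, 0], [0, 0, 0, 0, 0, 0, 0]],
])

```text
t: 16.18
eef_pos: [0.6685, -0.139, 0.1858]
ee_rot: [0.995, -0.103, 0.0, -0.004]
wrist_force: [0.3, 0.2, -0.3]
opening: -0.001
```

Run:
```python
from p import *
rep()
snap("side","pics/side6.png");a=cv2.imread("pics/side6.png")[110:310,270:470]
cv2.imwrite("pics/c6.png",cv2.resize(a,(500,500),interpolation=cv2.INTER_CUBIC))
```

```text
side n 8 r 0.0586 ang 3.58 line dir 5.79
side red n 18 r 0.0801 ang 3.68
top n 27 r 0.0631 ang 3.86 line dir 3.95
top red n 16 r 0.0823 ang 3.38
[ 0.66862209 -0.1390676   0.18582092] [ 0.18140171 -0.09995332  0.85890459] 16.475
```

View pics/c6.png

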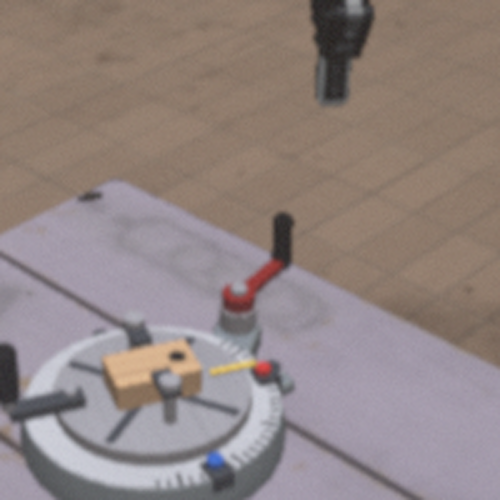

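Emit:
servo_tool([
  [[0, 0, 0, 2.4, -7.8, 10, 0], [0, 0, 0, 0, -7, 20, 0], [0, 0, 0, 0, 0, 25, 0], [0, 0, 0, 0, 0, 25, 0], [0, 0, 0, 0, 0, 20, 0], [0, 0, 0, 0, 0, 15, 0], [0, 0, 0, 0, 0, 7, 0], [0, 0, 0, 0, 0, 0, 0], [0, 0, 0, -4, 1.5, 0, 0], [0, 0, 0, -4, 1.5, 0, 0], [0, 0, 0, -3.8, 1.4, 0, 0], [0, 0, 0, -2.9, -1.9, 0, 0], [0, 0, 0, -2.9, -1.9, 0, 0], [0, 0, 0, -2.9, -1.9, 0, 0], [0, 0, 0, -3.2, -1.4, 0, 0], [0, 0, 0, -3.2, -1.4, 0, 0], [0, 0, 0, -3.2, -1.3, 0, 0], [0, 0, 0, 0, 0, 0, 0]],
])

```text
t: 18.77
eef_pos: [0.6443, -0.1209, 0.0639]
ee_rot: [0.995, -0.095, 0.001, -0.007]
wrist_force: [2.6, -0.4, 2.1]
opening: 0.002
```

Run:
```python
from p import *
rep()
snap("side","pics/side7.png");a=cv2.imread("pics/side7.png")[110:310,270:470]
cv2.imwrite("pics/c7.png",cv2.resize(a,(500,500),interpolation=cv2.INTER_CUBIC))
```

```text
side n 7 r 0.0583 ang 3.45 line dir 5.61
side red n 18 r 0.0801 ang 3.68
top n 27 r 0.0631 ang 3.87 line dir 3.98
top red n 16 r 0.0823 ang 3.38
[ 0.64417528 -0.12115377  0.06339702] [ 0.83679382 -0.17735731  1.87344328] 19.075
```

View pics/c7.png

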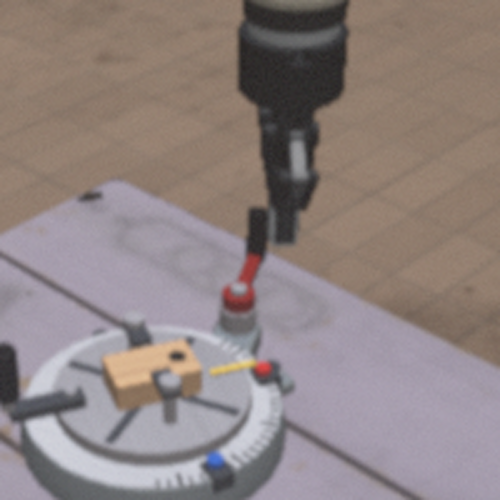

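Emit:
servo_tool([
  [[0, 0, 0, -2, -3, 0, 0], [0, 0, 0, -2, -3, 0, 0], [0, 0, 0, -3.4, -2, 0, 0], [0, 0, 0, -3.4, -1.6, 0, 0], [0, 0, 0, -3.4, -0.5, 0, 0], [0, 0, 0, -3.5, -0.2, 0, 0], [0, 0, 0, -3.5, -0.2, 0, 0], [0, 0, 0, -3.5, -0.2, 0, 0], [0, 0, 0, -3.5, 0.4, 0, 0], [0, 0, 0, -3.5, 0.4, 0, 0], [0, 0, 0, -3.4, 0.4, 0, 0]],
])

```text
t: 20.5
eef_pos: [0.6108, -0.1094, 0.064]
ee_rot: [0.996, -0.092, 0.001, -0.009]
wrist_force: [3.3, 0.8, 0.4]
opening: -0.001
```

Emit:
servo_tool([
  [[0, 0, 0, -2.5, 0.7, 0, 0], [0, 0, 0, -2.5, 0.7, 0, 0]],
])

```text
t: 20.75
eef_pos: [0.6085, -0.1096, 0.0641]
ee_rot: [0.996, -0.091, 0.004, -0.009]
wrist_force: [16.0, 3.2, -6.5]
opening: 0.003
```

Emit:
servo_tool([
  [[0, 0, 0, -2.5, 0.8, 0, 0], [0, 0, 0, -2.5, 0.8, 0, 0]],
])

```text
t: 21.0
eef_pos: [0.6081, -0.1098, 0.0645]
ee_rot: [0.996, -0.091, 0.008, -0.01]
wrist_force: [33.0, 5.7, -16.0]
opening: 0.0
```

The stop is reached: force rises with no further motion. Backing off.

Emit:
servo_tool([
  [[0, 0, 0, 6, -1, 0, 0], [0, 0, 0, 6, 0, 0, 0], [0, 0, 0, 12, 0, 0, 0], [0, 0, 0, 16, 0, 0, 0], [0, 0, 0, 0, 0, -15, 0], [0, 0, 0, 0, 0, -25, 0], [0, 0, 0, 0, 0, -30, 0], [0, 0, 0, 0, 0, -30, 0], [0, 0, 0, 0, 0, -20, 0], [0, 0, 0, 0, 0, 0, 0]],
])

```text
t: 22.25
eef_pos: [0.6403, -0.1191, 0.1863]
ee_rot: [0.996, -0.092, 0.003, -0.008]
wrist_force: [0.1, -0.0, 0.2]
opening: 0.004
```

Run:
```python
from p import *
rep()
im=snap("side","pics/side8.png");a=im[150:310,250:410];b=snap("top","pics/top8.png")[130:290,220:380]
cv2.imwrite("pics/c8.png",cv2.resize(np.hstack([b,a]),(800,400),interpolation=cv2.INTER_CUBIC)[:,:,::-1])
```

```text
side n 7 r 0.0584 ang 3.46 line dir 5.52
side red n 18 r 0.0801 ang 3.68
top n 28 r 0.0632 ang 3.82 line dir 3.77
top red n 16 r 0.0823 ang 3.38
[ 0.63911937 -0.11866097  0.1824925 ] [-1.20327659 -0.60130867  0.53819611] 22.55
```

View pics/c8.png

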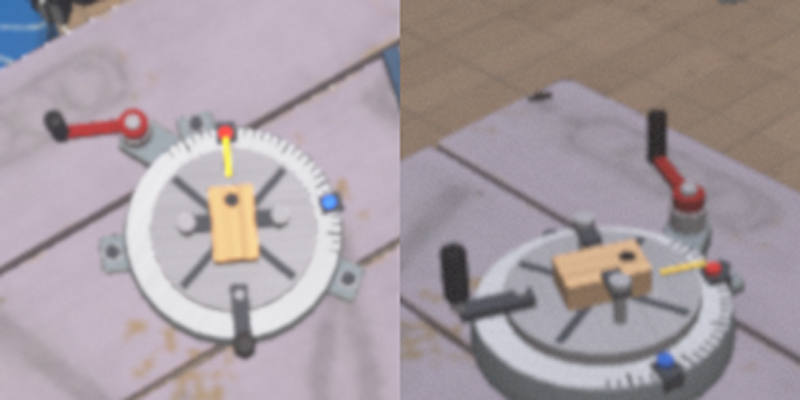

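Run:
```python
from p import *
p=ray("top",220+53/2.5,130+122/2.5,.087)[:2];q=ray("side",250+257/2.5,150+114/2.5,.087)[:2]
for r in(p,q):
    e=r-np.array([.597,-.1616]);print(r.round(4),np.hypot(*e).round(4),d(e))
print(ctrl.close_job())
```

```text
[ 0.5868 -0.1018] 0.0606 99.71
[ 0.5891 -0.1034] 0.0587 97.76
the job is handed in; nothing more can be done
None
```

The table is set to the red marker and the clamp lever is at its stop. I handed the job in at about 22.6 s, with the arm clear of everything.

- **Pointer:** I pushed the ring lever with the closed fingers in three gentle steps, backing off to look after each. The pointer finished at 3.8° and the red marker at 3.4° in the top view (3.5° and 3.7° in the side view). That puts it within about 0.4°, or about 0.5 mm, of the marker's middle. It read the same after clamping.
- **Side-view line fit:** The side view's fit of the pointer's direction gave 5.5°, which disagrees. It rests on only 7 pixels, so I gave it no weight.
- **Clamp:** I pushed the lever about 57° (1.0 rad), until it stopped moving and the force rose to about 33 N on the wrist axis along the push (about 37 N in all). After I backed off, the lever was still there, at 98–100° in both views. If that is the stop, it started about 0.2 rad from open, which fits the 0.25 rad given.
- **Force:** The push against the stop was firmer than "gentle", but below the limits. The fingers made the contact, not the gripper's body.
- **Loose things:** My path stayed clear of them, but I did not measure their positions again at the end.

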